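Feel for the blind bore of a mould guide block and hold it bore-up

ROBOT

A 6-joint arm with a two-finger parallel gripper is mounted at the origin on the work surface. World frame = base frame: x ahead of the robot, y to its left, z up, the work surface at z = 0. Lengths are in mm, angles in rad, forces in N, time in s.
With the tool pointing down it reaches from about 300 to 775 mm from the base axis. Payload 14.6 kg.
Tool frame: the origin (TCP) lies at the centre of the arm's flange, where the gripper is bolted on; the fingertips stand 199 mm ahead of it and the grasp point (between the pads) lies 180 mm ahead of it; z points along the fingers, y is the line along which they close (so a half turn about z gives the same grasp; the last joint's range is limited). The gripper opens to 94 mm and grips with 3 to 60 N. Pads are 16 mm wide; open, the fingers measure 119 mm over their backs; the gripper's body (75 mm by 177 mm) begins 78 mm behind the grasp point.
Start: joints at [-0.067, 0.3, 1.521, -0, 1.321, -0.067], TCP at [549.992, -0.002, 404.646] pointing down, gripper open.
Joint ranges: [-3.03, 3.03], [-0.79, 2.21], [0.23, 2.52], [-1.04, 4.18], [0, 3.07], [-2.55, 2.55]. Speed limits (rad/s): [2.22, 2.22, 2.57, 3.14, 3.14, 3.14].

INTERFACE

Orientations are given as [roll, pitch, yaw] about the fixed x, y, z axes, in that order (R = Rz(yaw) Ry(pitch) Rx(roll)).
In Python, from cell import manip, optics, workorder gives the robot as it stands.
- The arm moves only by the tool step_arm, never from a script. Its argument "increments" is a list that holds one entry, the list of rows, each a list of 7 numbers: the turn, a rotation vector about the tool's x, y, z as a fraction of full scale, then the shift along the tool's x, y, z as a fraction of full scale, then the closure, from -1 (fully open) to 1 (shut). In form: [[[wx, wy, wz, tx, ty, tz, fingers], ...]]. A call has 1 to 5 rows; each row shifts and turns the commanded pose from where the row before left it, along the tool's axes as they then stand; what a row does not reach is not made up. Full scale, the value 1, is 40 mm for a shift and 45 degrees for a turn. A row lasts 1/10 s, in which the tool goes at most 50 mm and 8.59 degrees, less where a joint would pass 70% of its speed; a pose out of reach is approached as far as the arm can. A call with a number of a shift or a turn outside -1 to 1 is refused whole. A call with a gripper value outside its range is refused whole. The fingers move at their own pace and stop on an object; "newtons" is the grip in N (left out, the last holds). Time passes only in rows, so rows that do not move let the fingers close. It gives the time, the measured TCP pose, the force, the opening and the grip force at its end, in the units of the state.
- manip.read_state(): the state, without advancing time (a new reading comes with each control period).
- optics.camera(name): name is "scene" or "side" or "wrist"; returns a dict with "frame" (420x560x3 uint8, red, green, blue), "range_z" (420x560 float32, mm along the optical axis (not along the pixel's ray), 0 where there is no reading), "mtx" (3x3 intrinsics, pixels), "cam_to_world" (4x4, takes a point from camera to world coordinates). Camera axes: x right, y down, z forward; pixel columns grow to the right and rows downward; lengths in mm; the calibration is good to about 2 mm. A picture is of the moment at which its call begins.
- workorder.sign_off(): hands the job in; it is judged then, once.
The state is a dict: "clock": time; "joints": joint angles; "qd": joint speeds; "effort": joint torques, N m; "eef_pos": TCP position; "eef_rot": TCP orientation; "wrist_force": force on the tool from outside, world axes, zero at the start; "moment": the same for the moment, N m; "finger_gap": finger opening in mm; "finger_force": force on a finger pad.
Only numpy, scipy, OpenCV 4.12 (cv2) and the standard library are available. Lean on these libraries where they do the work, as an engineer would, in place of code of your own. Each camera call takes 0.05 s, during which the arm holds its last target. There are 200 camera calls.

TASK

Lift the wooden batten off the aluminium guide block and lay it flat on the bare bench, off the dark board. Then pick up the block, which has a deep blind bore in one end only, turn it bore-up, and feel that you have it the right way by lowering the middle of its other, closed end gently onto the tip of the mould's guide pin: it must stop there and not drop over the pin. Lift it off again and finish holding it in the gripper, bore straight up, with the whole block in the air more than 20 cm above the bench, for me to clean the bore: do not put it down or let go, and leave everything else where it is.

Things in the scene. Friction and masses are not known exactly. Their poses are not given: they have to be found in the camera images.
- block: the guide block: a plain aluminium bar 48 x 48 mm in section and 72 mm long (about 0.4 kg), lying on one of its long sides on the dark board, pointing any way, under the batten. Origin at its centre (24 mm above the board); its x axis runs along its length and points out of the end with the deep bore. Bore: 25 mm wide, 42 mm deep, in the middle of the +x end. The other (-x) end is closed but has a recess of the same width, only 3 mm deep, so at a glance both ends look alike
- bore_mouth (a point): the centre of the open mouth of the deep bore, 36 mm from the block's centre along its x axis
- batten: the pale wooden batten with plaster smears to be cleared: 260 mm long (its y axis), 45 mm wide (x), 22 mm thick (z), 0.15 kg; it lies flat and loose across the top of the guide block and of the prop block, the guide block under its -y half and the prop block under its +y end, bridging the free gap of 7 to 11 cm between them, which is centred some 15 mm to the +y side of the batten's middle. Origin at its centre (74 mm above the board)
- prop: the prop block under the batten's other end: pale wood, 70 x 40 mm (x, y), 48 mm high, loose on the dark board; leave it there. Origin at its centre
- board: the dark film-faced plywood board, 240 x 320 mm (x, y), 15 mm thick, fixed on the bench. Origin at the centre of its underside. The bare bench to its left (+y, seen from the robot: from x = 0.32 to 0.62 m and y = 0.32 to 0.47 m) is kept clear for laying the batten down
- case: the lower mould case to the right of the board, fixed: an aluminium ring 320 mm across with a blue filling, lying on battens, its top face 85 mm above the bench. Origin at the centre of its underside, on the bench
- pin: the one guide pin of that mould case: an upright fixed steel pin 14 mm thick, standing 45 mm above the ring's top face, its last 6 mm tapering to 8 mm; with a low brass collar. Origin at its foot
- pin_tip (a point): the centre of the flat tip of the guide pin, 130 mm above the bench. In the block's deep bore the pin would go in 42 mm; in the recess of the closed end it stops after 3 mm
- scraper: bystander: yellow plastic scraper card, 54 x 85 x 4 mm, on the dark board
- mug: bystander: white mug, 82 mm across, 90 mm high; origin at the centre of its underside
- tin: bystander: tin, 72 mm across, 100 mm high; origin at the centre of its underside
- spanner: bystander: steel spanner lying on the bench between the robot and the mould case
- brush: bystander: brush lying on the bench far to the left
- spare: bystander: a shorter, 200 mm long pale batten lying on the bench beyond the board
There are look-alikes about, which are no part of the job. There is more than one size of the block; the job needs the largest.

How it is judged (in metres and radians):
On the way, in this order (a step that is already met when the one before it is completed fails the run):
1. the batten lies flat on the bare bench, off the board, let go and at rest (height (world z) of batten between 0.004 and 0.016 m and linear speed of batten below 0.03 m/s and contact force between batten and the fingers below 0.1 N), for 0.2 s.
2. the block, held bore-up, touches the tip of the guide pin with its closed end (angle between block's own x axis and vertical below 0.2 rad and contact force between block and pin above 0.8 N and horizontal distance between block and pin_tip below 0.014 m and height (world z) of block above 0.155 m and contact force between block and the fingers above 1 N), for 0.1 s.
At the end, for the whole second after the job is handed in: the block is held still in the fingers, its bore mouth up with its axis within 0.2 rad (11 degrees) of vertical, its centre more than 190 mm above the bench, off the pin; the batten lies flat and still on the bare bench (centre below 16 mm), let go (all of step 1 and angle between block's own x axis and vertical below 0.2 rad and height (world z) of block above 0.19 m and contact force between block and the fingers above 1 N and contact force between block and pin below 0.05 N and linear speed of block below 0.03 m/s and angular speed of block below 0.2 rad/s); the arm keeps its last pose, push and grip.
It fails at once if the block is pushed onto the guide pin with more than 40 N (contact force between block and pin above 40 N).
It fails at once if a bystander (scraper, prop block, mug, tin, spanner, brush or spare batten) is shifted by more than 40 mm (distance of any of scraper, prop, mug, tin, spanner, brush, spare from where it was at the start of the episode above 0.04 m).
It also fails if it takes over 58 s, if anything falls off the work surface, if the arm or the gripper's body presses on something with over 40 N, if the wrist force passes 120 N, or if a joint passes its speed limit or range.

## Working session

There is one attempt and no reset: what is moved stays moved. The work goes in short steps, Python scripts to look and compute and a tool call to move; the robot and the scene stay as the last step left them, time stands still between calls to the robot, and variables do not carry over. Pictures are saved under pics/ and viewed, at most 10 in all, crops included, and the job is handed in when it is done.

Besides the shell and the picture viewer there is one more tool, called by a JSON object that holds its "name" and its "arguments". step_arm: Moves the arm, as the interface text tells. Its arguments: {"type":"object","properties":{"increments":{"type":"array","items":{"type":"array","items":{"type":"array","items":{"type":"number"}}}},"newtons":{"type":"number"}},"required":["increments"]}

```bash
ls; mkdir -p pics
python3 - <<'E'
from cell import manip, optics, workorder
import cv2, numpy as np
for n in ["scene","side"]:
    c=optics.camera(n); cv2.imwrite(f"pics/{n}0.png",c["frame"][:,:,::-1]); np.savez(f"{n}0.npz",**c)
    print(n,c["mtx"].tolist(),np.round(c["cam_to_world"],3).tolist())
print(manip.read_state())
E
```

```text
pics
scene [[450.8143817284457, 0.0, 274.4187489199348], [0.0, 450.8143817284457, 205.73016101772077], [0.0, 0.0, 1.0]] [[-0.59, 0.583, -0.558, 1273.504], [0.807, 0.431, -0.403, 616.75], [0.005, -0.689, -0.725, 1037.391], [0.0, 0.0, 0.0, 1.0]]
side [[488.30902653063185, 0.0, 286.1989566938764], [0.0, 488.30902653063185, 205.7352276406773], [0.0, 0.0, 1.0]] [[0.763, -0.47, 0.443, -101.36], [-0.646, -0.544, 0.536, -671.311], [-0.011, -0.695, -0.719, 1161.662], [0.0, 0.0, 0.0, 1.0]]
{'clock': 0.1, 'joints': array([-6.66151546e-02,  3.00406752e-01,  1.52148620e+00, -3.59422301e-05,
        1.32065441e+00, -6.65914337e-02]), 'qd': array([ 0.00085859, -0.00241223, -0.00134742, -0.00050001, -0.00022802,
        0.00124443]), 'effort': array([ 1.84928511e-03, -5.32644153e+01, -3.53284299e+01,  7.10431044e-02,
        2.34944851e-02, -7.30603051e-05]), 'eef_pos': array([ 5.49979676e+02, -1.24056895e-02,  4.04161661e+02]), 'eef_rot': array([-3.14063775e+00, -2.87903395e-05,  1.57078151e+00]), 'wrist_force': array([ 0.70399019,  0.44761715, -0.03065508]), 'moment': array([-0.04184756,  0.04094694,  0.012856  ]), 'finger_force': 0.0, 'finger_gap': 94.16772227585184}
```

View pics/scene0.png

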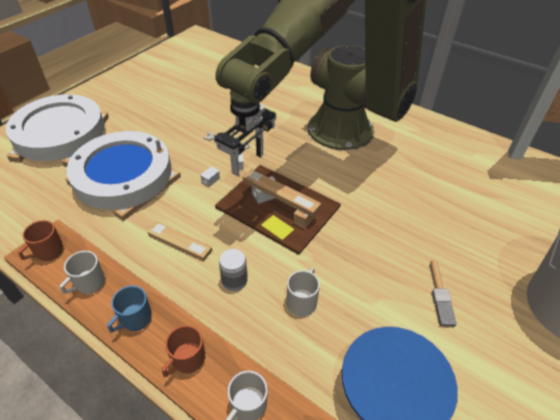

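View pics/side0.png

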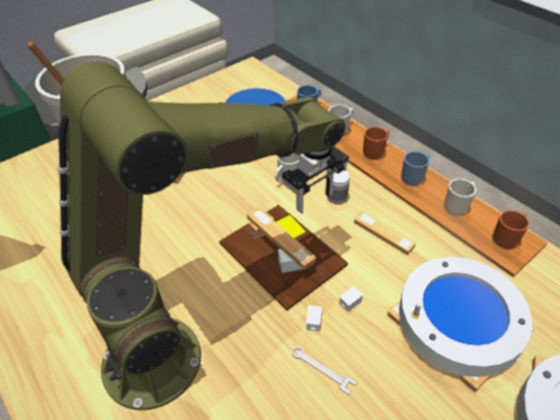

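Scene view: the batten is at about (282,195) with the block under it at (263,190), and the pin is at (158,146). Side view: batten (282,238), block (291,262), pin (417,312). The two small look-alike blocks are at (314,317) and (351,298). Next I measure with depth and the wrist view.

```bash
cat > h.py <<'E'
import numpy as np, cv2
def cloud(c):
    h,w=c["range_z"].shape; K=c["mtx"]; z=c["range_z"].astype(float)
    v,u=np.mgrid[:h,:w]
    p=np.stack([(u-K[0,2])/K[0,0]*z,(v-K[1,2])/K[1,1]*z,z,np.ones_like(z)],-1)
    P=(p@np.asarray(c["cam_to_world"]).T)[...,:3]; P[z==0]=np.nan; return P
def ray(c,u,v,h):
    K=c["mtx"];T=np.asarray(c["cam_to_world"]);d=T[:3,:3]@[(u-K[0,2])/K[0,0],(v-K[1,2])/K[1,1],1];o=T[:3,3]
    return o+d*(h-o[2])/d[2]
def rect(m,P):
    q=P[m][:,:2].astype(np.float32); r=cv2.minAreaRect(q); return np.round(r[0],1),np.round(r[1],1),round(r[2],1),len(q)
def blob(m):
    n,l,s,_=cv2.connectedComponentsWithStats(m.astype(np.uint8)); return [(l==i) for i in range(1,n) if s[i,4]>15]
E
python3 - <<'E'
from h import *
from cell import optics
w=optics.camera("wrist"); np.savez("wrist0.npz",**w); cv2.imwrite("pics/w0.png",w["frame"][:,:,::-1]); print(np.round(w["cam_to_world"],3).tolist(),w["mtx"].tolist())
for n in ["scene","side","wrist"]:
    c=dict(np.load(n+"0.npz")); P=cloud(c); x,y,z=P[...,0],P[...,1],P[...,2]
    with np.errstate(invalid="ignore"):
        roi=(x>300)&(x<680)&(y>-250)&(y<320)
        for lo,hi in [(74,95),(54,70),(18,45)]:
            for b in blob(roi&(z>lo)&(z<hi)): print(n,lo,hi,*rect(b,P),"z",np.round(np.median(z[b]),1),"px",np.round(np.argwhere(b).mean(0)[::-1]))
        r2=(x>250)&(x<800)&(y<-150)&(y>-600)
        for b in blob(r2&(z>95)&(z<135)): print(n,"pin",*rect(b,P),np.nanmax(z[b]),np.round(np.argwhere(b).mean(0)[::-1]))
E
```

```text
[[1.0, 0.002, -0.001, 549.94], [0.001, -0.962, -0.272, 78.102], [-0.001, 0.272, -0.962, 383.878], [0.0, 0.0, 0.0, 1.0]] [[292.15286214492744, 0.0, 282.2046671463046], [0.0, 292.15286214492744, 210.9630902505755], [0.0, 0.0, 1.0]]
scene 74 95 [472.   58.6] [ 53.5 262.5] 1.1 1047 z 83.5 px [282. 191.]
scene 74 95 [668.8 303.6] [28.5 22.4] 89.8 45 z 83.3 px [311. 273.]
scene 54 70 [498. -11.] [ 15.6 117. ] 2.7 78 z 64.5 px [258. 189.]
scene 54 70 [495.8 128.3] [ 57.5 141.3] 17.5 166 z 63.3 px [298. 210.]
scene 54 70 [678.8 303.8] [20.8  2.4] 90.0 22 z 62.7 px [310. 279.]
scene 18 45 [ 385.8 -170.1] [46.2 15.1] 43.0 47 z 32.7 px [241. 159.]
scene 18 45 [ 505.6 -201.9] [57.9 39.4] 1.3 179 z 32.9 px [210. 174.]
scene 18 45 [490.3  -5.4] [38.4 67.1] 18.6 110 z 29.1 px [260. 196.]
scene 18 45 [488.4 168.9] [33.7 71.8] 58.4 111 z 31.3 px [303. 221.]
scene 18 45 [553.9 107.5] [86.5 57.2] 84.6 164 z 19.5 px [278. 227.]
scene 18 45 [678.3 303.5] [ 3.  22.7] 0.9 35 z 32.0 px [310. 286.]
scene pin [ 561.4 -365.3] [13.2 13.4] 73.6 41 130.01994621360757 [158. 143.]
side 74 95 [672.8 290. ] [41.2 22.
[... 912 characters left out ...]
6 px [204. 124.]
wrist 54 70 [501.7 146. ] [56.6 19.5] 89.1 941 z 62.6 px [234.  51.]
wrist 54 70 [493.4 109. ] [ 0.4 14. ] 1.9 16 z 67.4 px [227.  96.]
wrist 54 70 [493.8  75.4] [ 0.5 16. ] 0.9 19 z 68.3 px [229. 130.]
wrist 54 70 [432.3   3. ] [22.  50.8] 0.7 459 z 62.5 px [182. 201.]
wrist 54 70 [500.4  -6.3] [11.9 34.4] 2.5 179 z 62.5 px [237. 206.]
wrist 18 45 [506.7 146.5] [45.3 20.2] 58.0 182 z 31.8 px [242.  66.]
wrist 18 45 [552.1 104.8] [84.6 53.8] 84.2 2664 z 18.8 px [285. 103.]
wrist 18 45 [497.2   1.8] [ 0.9 21.8] 60.4 93 z 31.5 px [240. 193.]
wrist 18 45 [ 417.  -176.6] [5.5 6.3] 64.2 51 z 28.4 px [188. 316.]
wrist 18 45 [ 506.2 -187.5] [ 2.2 51.9] 88.9 74 z 20.1 px [251. 319.]
```

View pics/w0.png

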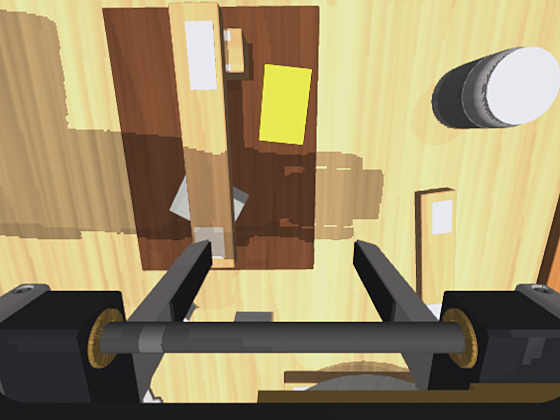

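The wrist view shows the batten running along y, with its centre at about (472,58) and its top at 84.6 mm. The block sits skewed beneath it near px (208,203). I'll grip the batten in the gap at y≈66, where the tool is already aligned.

{"name": "step_arm", "arguments": {"increments": [[[0,0,0,0.8,-0.95,0,-1],[0,0,0,0.85,-1,0,-1],[0,0,0,0,0,1,-1],[0,0,0,0,0,1,-1],[0,0,0,0,0,0.9,-1]]], "newtons": 25}}

```text
clock: 0.65
eef_pos: [473.3, 64.6, 287.3]
eef_rot: [3.141, -0.0, 1.571]
wrist_force: [0.0, 0.1, -1.2]
finger_gap: 93.9
finger_force: 0.0
```

{"name": "step_arm", "arguments": {"increments": [[[0,0,0,0,0,0.8,-1],[0,0,0,0,0,0,-1],[0,0,0,0,0,0,-1]]]}}

```text
clock: 0.95
eef_pos: [474.2, 64.4, 257.3]
eef_rot: [-3.141, 0.0, 1.571]
wrist_force: [0.3, -0.1, 0.6]
finger_gap: 93.6
finger_force: 0.0
```

{"name": "step_arm", "arguments": {"increments": [[[0,0,0,0,-0.05,0.05,-1],[0,0,0,0,0,0,1],[0,0,0,0,0,0,1],[0,0,0,0,0,0,1],[0,0,0,0,0,0,1]]], "newtons": 25}}

```text
clock: 1.45
eef_pos: [471.9, 64.4, 255.0]
eef_rot: [3.141, -0.0, 1.571]
wrist_force: [-0.0, -0.5, 0.1]
finger_gap: 65.6
finger_force: 0.0
```

{"name": "step_arm", "arguments": {"increments": [[[0,0,0,0,0,0,1],[0,0,0,0,0,0,1],[0,0,0,0,0,0,1],[0,0,0,0,0,0,1],[0,0,0,0,0,0,1]]]}}

```text
clock: 1.95
eef_pos: [471.9, 64.4, 254.6]
eef_rot: [-3.142, 0.0, 1.571]
wrist_force: [0.2, -0.2, 0.9]
finger_gap: 44.7
finger_force: 25.0
```

{"name": "step_arm", "arguments": {"increments": [[[0,0,0,0,0,-0.3,1],[0,0,0,0,0,-0.6,1],[0,0,0,0,0,-0.8,1],[0,0,0,0,0,-0.8,1],[0,0,0,0,0,-0.5,1]]]}}

```text
clock: 2.45
eef_pos: [471.7, 64.4, 377.8]
eef_rot: [3.139, -0.0, 1.571]
wrist_force: [-0.2, 0.6, -1.1]
finger_gap: 44.7
finger_force: 25.0
```

{"name": "step_arm", "arguments": {"increments": [[[0,0,0,0.5,0,0,1],[0,0,0,0.8,0,0,1],[0,0,0,0.9,0,0,1],[0,0,0,0.9,0,0,1],[0,0,0,0.9,0,0,1]]]}}

```text
clock: 2.95
eef_pos: [471.5, 225.7, 375.6]
eef_rot: [3.141, -0.0, 1.571]
wrist_force: [0.8, 0.1, -1.0]
finger_gap: 44.9
finger_force: 25.0
```

{"name": "step_arm", "arguments": {"increments": [[[0,0,0,0.9,0,0,1],[0,0,0,0.9,0,0,1],[0,0,0,0.9,0,0,1],[0,0,0,0.8,0,0,1],[0,0,0,0.6,0,0,1]]]}}

```text
clock: 3.45
eef_pos: [471.4, 390.2, 375.3]
eef_rot: [3.142, -0.0, 1.572]
wrist_force: [0.8, -0.7, -1.9]
finger_gap: 44.9
finger_force: 25.0
```

{"name": "step_arm", "arguments": {"increments": [[[0,0,-0.1,0,0,0,1],[0,0,-0.18,0,0,0,1],[0,0,-0.18,0,0,0,1],[0,0,-0.18,0,0,0,1],[0,0,-0.18,0,0,0,1]]]}}

```text
clock: 3.95
eef_pos: [471.7, 388.3, 375.4]
eef_rot: [3.142, -0.0, 2.221]
wrist_force: [0.2, 0.5, -1.9]
finger_gap: 44.7
finger_force: 25.0
```

{"name": "step_arm", "arguments": {"increments": [[[0,0,-0.18,0,0,0,1],[0,0,-0.18,0,0,0,1],[0,0,-0.18,0,0,0,1],[0,0,-0.18,0,0,0,1],[0,0,-0.18,0,0,0,1]]]}}

```text
clock: 4.45
eef_pos: [471.8, 388.3, 375.4]
eef_rot: [3.141, 0.0, 2.927]
wrist_force: [0.0, -0.3, -1.6]
finger_gap: 45.0
finger_force: 25.0
```

{"name": "step_arm", "arguments": {"increments": [[[0,0,-0.18,0,0,0,1],[0,0,-0.1,0,0,0,1],[0,0,0,0,0,0,1],[0,0,0,0,0,0,1]]]}}

```text
clock: 4.85
eef_pos: [471.8, 388.3, 375.1]
eef_rot: [3.141, 0.0, 3.139]
wrist_force: [0.2, 0.8, -2.2]
finger_gap: 44.9
finger_force: 25.0
```

{"name": "step_arm", "arguments": {"increments": [[[0,0,0,0,0,0.7,1],[0,0,0,0,0,1,1],[0,0,0,0,0,1,1],[0,0,0,0,0,0.8,1],[0,0,0,0,0,0.5,1]]]}}

```text
clock: 5.35
eef_pos: [471.5, 388.1, 212.2]
eef_rot: [-3.14, -0.002, 3.139]
wrist_force: [0.1, 0.4, -0.6]
finger_gap: 44.8
finger_force: 25.0
```

{"name": "step_arm", "arguments": {"increments": [[[0,0,0,0,0,0.2,1],[0,0,0,0,0,0,1],[0,0,0,0,0,0,1]]]}}

```text
clock: 5.65
eef_pos: [472.2, 388.6, 208.0]
eef_rot: [3.141, 0.001, 3.141]
wrist_force: [0.7, 0.2, -0.7]
finger_gap: 44.8
finger_force: 25.0
```

{"name": "step_arm", "arguments": {"increments": [[[0,0,0,0,0,0.13,1],[0,0,0,0,0,0,1],[0,0,0,0,0,0,-1],[0,0,0,0,0,0,-1],[0,0,0,0,0,0,-1]]]}}

```text
clock: 6.15
eef_pos: [471.9, 388.4, 201.7]
eef_rot: [3.141, 0.0, 3.142]
wrist_force: [0.2, -0.4, 1.2]
finger_gap: 65.2
finger_force: 0.0
```

{"name": "step_arm", "arguments": {"increments": [[[0,0,0,0,0,0,-1],[0,0,0,0,0,0,-1],[0,0,0,0,0,0,-1],[0,0,0,0,0,-0.5,-1],[0,0,0,0,0,-1,-1]]]}}

```text
clock: 6.65
eef_pos: [471.5, 388.0, 259.4]
eef_rot: [-3.138, -0.004, 3.142]
wrist_force: [0.4, -0.2, 0.3]
finger_gap: 93.8
finger_force: 0.0
```

{"name": "step_arm", "arguments": {"increments": [[[0,0,0,0,0,-1,-1],[0,0,0,0,0,-1,-1],[0,0,0,0,-0.8,-1,-1],[0,0,0,0,-1,0,-1],[0,0,0,0,-1,0,-1]]]}}

```text
clock: 7.15
eef_pos: [471.5, 276.0, 381.6]
eef_rot: [3.141, 0.002, -3.141]
wrist_force: [0.8, 0.3, 0.5]
finger_gap: 93.9
finger_force: 0.0
```

```bash
cat > see.py <<'E'
from h import *
from cell import optics
import sys
for n in ["scene","side","wrist"]:
    c=optics.camera(n); np.savez(n+"1.npz",**c); P=cloud(c); x,y,z=P[...,0],P[...,1],P[...,2]
    if n!="wrist":
        f=c["frame"]; cv2.imwrite(f"pics/{n}1.png",cv2.resize(f[130:290,170:390] if n=="scene" else f[170:330,200:420],None,fx=3.5,fy=3.5,interpolation=cv2.INTER_CUBIC)[:,:,::-1])
    with np.errstate(invalid="ignore"):
        for b in blob((x>350)&(x<600)&(y>-120)&(y<240)&(z>57)&(z<70)): print(n,"blk",*rect(b,P),np.round(np.median(z[b]),1))
        for b in blob((x>250)&(x<640)&(y<520)&(y>300)&(z>13)&(z<35)): print(n,"bat",*rect(b,P),np.round(np.median(z[b]),1))
E
python3 see.py
```

```text
scene blk [464.6  -5.1] [52.6 73. ] 58.1 270 61.8
scene blk [476.2 153.9] [72.1 41.4] 1.9 246 61.9
scene bat [479.9 389.7] [263.4  46.8] 0.7 1226 20.8
side blk [477.2 149.8] [46.4 73.1] 88.4 250 63.1
side blk [465.1  -8.9] [54.6 72.2] 61.0 365 63.2
side bat [481.2 385. ] [263.4  53.5] 1.1 765 21.3
wrist blk [463.2  -6.3] [48.8 74.1] 61.7 2886 62.2
wrist blk [474.8 152.7] [69.7 40.3] 1.7 2458 62.4
wrist bat [451.8 387.3] [208.2  45.5] 1.1 6461 21.6
wrist bat [590.4 369.6] [40.8 17. ] 27.5 256 21.4
```

Run:
```python
from h import *
A=[]
for n,(u,v) in {"scene":(262,190),"side":(290,262)}.items():
    f=np.load(n+"1.npz")["frame"]; A.append(cv2.resize(f[v-25:v+25,u-25:u+25],(390,390),interpolation=cv2.INTER_CUBIC))
cv2.imwrite("pics/ends.png",np.hstack(A)[:,:,::-1])
```

```text
(no output)
```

View pics/ends.png

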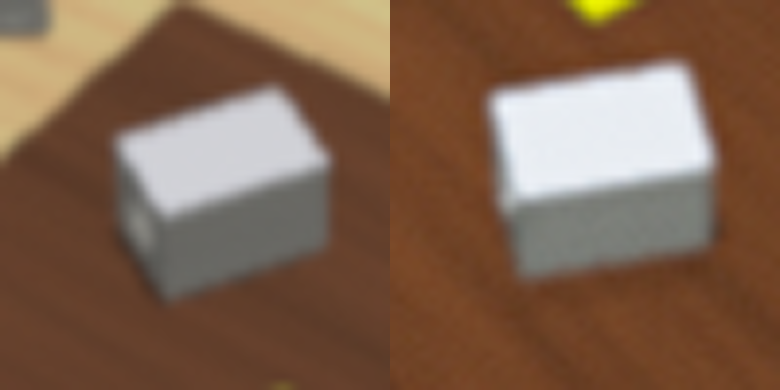

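The scene crop shows a pale patch on the (+x,-y) end of the block, but that doesn't settle which end is the deep one. The block centre is (464,-6) and its long axis is at -28.3°/151.7°. I'll look at the (-x,+y) end from close by with the wrist camera.

{"name": "step_arm", "arguments": {"increments": [[[0,0,0,0.3,-0.7,0,-1],[0,0,0,0.4,-1,0.2,-1],[0,0,0,0.4,-1,0.3,-1],[0,0,0,0.4,-1,0.3,-1],[0,0,0,0.4,-1,0.3,-1]]]}}

```text
clock: 7.8
eef_pos: [395.2, 88.6, 336.1]
eef_rot: [3.141, 0.0, -3.14]
wrist_force: [0.7, 0.2, -0.3]
finger_gap: 94.0
finger_force: 0.0
```

{"name": "step_arm", "arguments": {"increments": [[[0,0,0,0.4,-0.7,0.3,-1],[0,0,0,0.35,-0.3,0.1,-1],[0,0,0.16,0,0,0,-1],[0,0,0.16,0,0,0,-1],[0,0,0.16,0,0,0,-1]]]}}

```text
clock: 8.3
eef_pos: [366.3, 49.7, 320.6]
eef_rot: [3.141, 0.0, 2.76]
wrist_force: [-0.0, -0.2, 0.1]
finger_gap: 94.1
finger_force: 0.0
```

{"name": "step_arm", "arguments": {"increments": [[[0,0,0.15,0,0,0,-1],[0,-0.15,0,0,0,0,-1],[0,-0.15,0,0,0,0,-1],[0,-0.15,0,0,0,0,-1],[0,0,0,0,0,0,-1]]]}}

```text
clock: 8.8
eef_pos: [366.0, 49.9, 320.6]
eef_rot: [3.141, 0.355, 2.648]
wrist_force: [0.3, -0.6, 0.3]
finger_gap: 94.2
finger_force: 0.0
```

```bash
cat > look.py <<'E'
from h import *
from cell import optics, manip
import sys
n=sys.argv[1]; c=optics.camera("wrist"); np.savez(n+".npz",**c); cv2.imwrite(f"pics/{n}.png",c["frame"][:,:,::-1])
s=manip.read_state(); print(np.round(s["joints"],3),np.round(s["eef_pos"],1),np.round(s["eef_rot"],3))
P=cloud(c); x,y,z=P[...,0],P[...,1],P[...,2]
with np.errstate(invalid="ignore"):
    for b in blob((x>350)&(x<580)&(y>-90)&(y<60)&(z>57)&(z<70)): print("blk",*rect(b,P),np.round(np.median(z[b]),1))
E
python3 look.py w2
```

```text
[ 0.072 -0.049  2.138 -0.268  0.77  -0.839] [366.   49.8 320.6] [3.141 0.351 2.648]
blk [462.9  -7.1] [48.  73.5] 61.1 3154 62.3
```

View pics/w2.png

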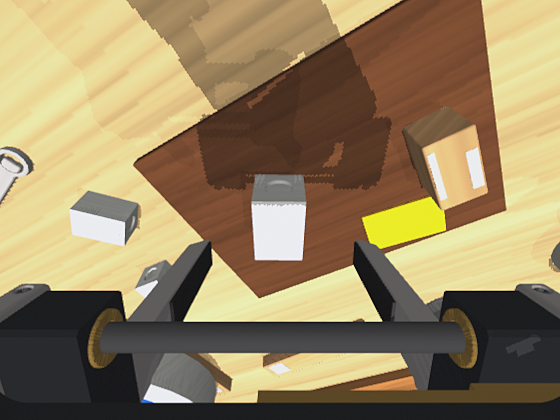

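The E2 face is visible at px (278,187), with a circle in it. I'll use depth to tell a bore from a recess.

Run:
```python
from h import *
c=dict(np.load("w2.npz")); P=cloud(c)
a=np.deg2rad(151.1); e=np.array([np.cos(a),np.sin(a)]); 
d=(P[...,:2]-[463,-7])@e
print("along E2, rows 174-206, cols 256..302 step 4"); print(np.round(d[174:207:2,254:304:4]).astype(int)); print(np.round(P[174:207:4,254:304:6,2]).astype(int))
f=c["frame"][165:215,245:315]; cv2.imwrite("pics/w2c.png",cv2.resize(f,None,fx=8,fy=8,interpolation=cv2.INTER_CUBIC)[:,:,::-1])
```

```text
along E2, rows 174-206, cols 256..302 step 4
[[                  35                   36                   36
                    36                   36                   36
                    36                   36                   35
                    36                   36                   36
                    35]
 [                  33                   36                   36
                    36                   36                   36
                    35                   36                   35
                    36                   36                   35
                    36]
 [                  31                   36                   36
                    36                   36                   36
                    36                   36                   36
                    36                   36                   36
                    36]
 [                  29                   35                   35
                    36                   36                   35
                    35                   36                   36
        
[... 4898 characters left out ...]
      51                   51 -9223372036854775808]
 [                  58                   58                   58
                    58                   58                   57
                    57                   59                   58]
 [                  63                   63                   63
                    62                   63                   63
                    63                   62                   63]
 [                  63                   62                   63
                    62                   63                   61
                    63                   62                   63]]<stdin>:5: RuntimeWarning: invalid value encountered in cast
```

View pics/w2c.png

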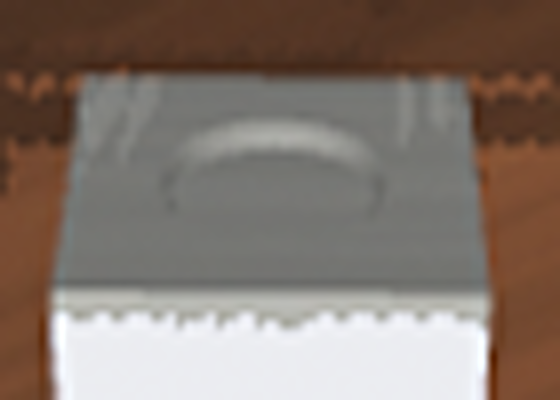

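The face at 36 mm has a flat floor at 33 mm, so E2 (-x,+y) is the closed end with the shallow recess. The deep bore is at E1 (+x,-y), pointing about -28.6°. I'll grasp with the tool leaning 45° inward, so that after the 90° turn it leans 45° outward.

{"name": "step_arm", "arguments": {"increments": [[[0,0.15,0,0,0,0,-1],[0,0.15,0,0,0,0,-1],[0,0.15,0,0,0,0,-1],[0,0,0,-0.6,0,0,-1],[0,0,0,-0.9,0,0,-1]]]}}

```text
clock: 9.35
eef_pos: [419.3, 20.9, 320.7]
eef_rot: [3.14, -0.004, 2.649]
wrist_force: [0.1, -0.8, 0.7]
finger_gap: 93.8
finger_force: 0.0
```

{"name": "step_arm", "arguments": {"increments": [[[0,0,0,-0.95,0,0,-1],[0,0,0,-0.95,0,0,-1],[0,0,0,-0.95,0,0,-1],[0,0,0,-0.95,0,0,-1],[0,0,0,-0.95,0,0,-1]]]}}

```text
clock: 9.85
eef_pos: [587.5, -70.1, 320.1]
eef_rot: [3.139, -0.004, 2.648]
wrist_force: [-0.4, 0.6, -0.6]
finger_gap: 94.3
finger_force: 0.0
```

{"name": "step_arm", "arguments": {"increments": [[[0,0,0,-0.95,0,0,-1],[0,0.16,0,0,0,0,-1],[0,0.16,0,0,0,0,-1],[0,0.16,0,0,0,0,-1],[0,0.16,0,0,0,0,-1]]]}}

```text
clock: 10.35
eef_pos: [619.8, -87.4, 320.3]
eef_rot: [3.137, -0.512, 2.651]
wrist_force: [-1.7, 0.0, 0.9]
finger_gap: 93.7
finger_force: 0.0
```

{"name": "step_arm", "arguments": {"increments": [[[0,0.18,0,0,0,0,-1],[0,0.18,0,0,0,0,-1],[0,0,0,0,0,0,-1],[0,0,0,0,0,0,-1]]]}}

```text
clock: 10.75
eef_pos: [619.7, -87.5, 320.0]
eef_rot: [3.139, -0.784, 2.649]
wrist_force: [-0.1, -0.3, 0.0]
finger_gap: 94.3
finger_force: 0.0
```

```bash
cat > rel.py <<'E'
# tool-frame offset (in rows' units of 40mm) from grasp point to a world target
import sys; from h import *; from cell import manip
from scipy.spatial.transform import Rotation as Ro
s=manip.read_state(); R=Ro.from_euler("xyz",s["eef_rot"]).as_matrix(); t=np.array([float(a) for a in sys.argv[1:4]])
g=s["eef_pos"]+180*R[:,2]; print("j",np.round(s["joints"],2),"tcp",np.round(s["eef_pos"],1),"grasp",np.round(g,1)); print("R\n",np.round(R,3))
d=R.T@(t-g); print("tool mm",np.round(d,1),"units",np.round(d/40,3),"f",np.round(s["wrist_force"],1))
E
python3 look.py w3; python3 rel.py 463.3 -6.7 42
```

```text
[-0.221  0.666  1.235  0.212  1.996 -1.287] [619.5 -87.5 320.4] [ 3.139 -0.783  2.649]
blk [463.1  -7.3] [48.2 72.6] 61.3 2962 63.0
j [-0.22  0.67  1.24  0.21  2.   -1.29] tcp [619.5 -87.5 320.4] grasp [507.9 -27.  192.8]
R
 [[-0.625  0.474 -0.62 ]
 [ 0.335  0.88   0.336]
 [ 0.705  0.002 -0.709]]
tool mm [-71.7  -3.5 141.3] units [-1.792 -0.087  3.534] f [-0.4 -0.4  0.2]
```

{"name": "step_arm", "arguments": {"increments": [[[0,0,0,-0.9,-0.09,0,-1],[0,0,0,-0.9,0,0,-1],[0,0,0,0,0,0.8,-1],[0,0,0,0,0,0.8,-1],[0,0,0,0,0,0.8,-1]]]}}

```text
clock: 11.3
eef_pos: [602.0, -82.3, 200.8]
eef_rot: [3.14, -0.783, 2.648]
wrist_force: [1.1, -0.1, 0.5]
finger_gap: 94.2
finger_force: 0.0
```

{"name": "step_arm", "arguments": {"increments": [[[0,0,0,0,0,0.7,-1],[0,0,0,0,0,0.4,-1],[0,0,0,0,0,0,-1],[0,0,0,0,0,0,-1]]]}}

```text
clock: 11.7
eef_pos: [575.9, -68.0, 171.5]
eef_rot: [3.14, -0.783, 2.648]
wrist_force: [0.6, 0.0, 0.9]
finger_gap: 93.9
finger_force: 0.0
```

```bash
python3 rel.py 463.3 -6.7 42
```

```text
j [-0.21  0.77  1.45  0.2   1.68 -1.34] tcp [575.9 -68.  171.5] grasp [464.2  -7.7  43.9]
R
 [[-0.624  0.475 -0.621]
 [ 0.336  0.88   0.335]
 [ 0.706  0.001 -0.709]]
tool mm [-0.5  0.4  2.2] units [-0.011  0.011  0.056] f [0.6 0.  0.9]
```

Close with 40 N.

{"name": "step_arm", "arguments": {"increments": [[[0,0,0,0,0,0.05,1],[0,0,0,0,0,0,1],[0,0,0,0,0,0,1],[0,0,0,0,0,0,1],[0,0,0,0,0,0,1]]], "newtons": 45}}

```text
clock: 12.2
eef_pos: [574.2, -67.3, 169.3]
eef_rot: [3.142, -0.785, 2.647]
wrist_force: [0.8, 0.7, 0.0]
finger_gap: 57.4
finger_force: 0.0
```

{"name": "step_arm", "arguments": {"increments": [[[0,0,0,0,0,0,1],[0,0,0,0,0,0,1],[0,0,0,0,0,0,1],[0,0,0,0,0,0,1],[0,0,0,0,0,0,1]]]}}

```text
clock: 12.7
eef_pos: [574.1, -67.3, 169.2]
eef_rot: [3.141, -0.785, 2.647]
wrist_force: [0.6, 0.1, 0.5]
finger_gap: 47.7
finger_force: 45.0
```

{"name": "step_arm", "arguments": {"increments": [[[0,0,0,0.3,0,-0.3,1],[0,0,0,0.6,0,-0.6,1],[0,0,0,0.85,0,-0.85,1],[0,0,0,0.85,0,-0.85,1],[0,0,0,0.85,0,-0.85,1]]]}}

```text
clock: 13.2
eef_pos: [573.5, -67.2, 367.3]
eef_rot: [-3.141, -0.785, 2.647]
wrist_force: [1.2, -0.4, -3.2]
finger_gap: 47.8
finger_force: 45.0
```

{"name": "step_arm", "arguments": {"increments": [[[0,0,0,0.6,0,-0.6,1],[0,0,0,0.3,-0.3,-0.3,1],[0,0,0,0,-0.7,0,1],[0,0,0,0,-0.9,0,1],[0,0,0,0,-0.9,0,1]]]}}

```text
clock: 13.7
eef_pos: [519.8, -166.5, 416.3]
eef_rot: [-3.141, -0.785, 2.647]
wrist_force: [-0.2, -0.4, -3.5]
finger_gap: 48.1
finger_force: 45.0
```

{"name": "step_arm", "arguments": {"increments": [[[0,0,0,0,-0.9,0,1],[0,0,0,0,-0.9,0,1],[0,0,0,0,-0.9,0,1],[0,0,0,0,-0.8,0,1],[0,0,0,0,-0.5,0,1]]]}}

```text
clock: 14.2
eef_pos: [443.4, -308.1, 416.3]
eef_rot: [-3.141, -0.785, 2.644]
wrist_force: [0.2, 0.2, -3.7]
finger_gap: 47.6
finger_force: 45.0
```

```bash
python3 rel.py 336 -247 290
```

```text
j [-0.66  0.4   1.41 -0.13  2.11 -1.76] tcp [ 443.4 -308.1  416.3] grasp [ 331.6 -247.6  288.9]
R
 [[-0.622  0.476 -0.622]
 [ 0.337  0.879  0.336]
 [ 0.707 -0.001 -0.708]]
tool mm [-1.8  2.6 -3.3] units [-0.045  0.066 -0.083] f [ 0.2  0.2 -3.7]
```

{"name": "step_arm", "arguments": {"increments": [[[0,-0.1,0,0,0,0,1],[0,-0.17,0,0,0,0,1],[0,-0.17,0,0,0,0,1],[0,-0.17,0,0,0,0,1],[0,-0.17,0,0,0,0,1]]]}}

```text
clock: 14.7
eef_pos: [444.5, -306.4, 416.2]
eef_rot: [-3.141, -0.167, 2.646]
wrist_force: [0.2, 0.6, -4.2]
finger_gap: 47.7
finger_force: 45.0
```

{"name": "step_arm", "arguments": {"increments": [[[0,-0.17,0,0,0,0,1],[0,-0.17,0,0,0,0,1],[0,-0.17,0,0,0,0,1],[0,-0.17,0,0,0,0,1],[0,-0.17,0,0,0,0,1]]]}}

```text
clock: 15.2
eef_pos: [444.4, -306.3, 416.1]
eef_rot: [-3.142, 0.5, 2.646]
wrist_force: [0.5, 0.4, -4.5]
finger_gap: 47.9
finger_force: 45.0
```

{"name": "step_arm", "arguments": {"increments": [[[0,-0.17,0,0,0,0,1],[0,-0.14,0,0,0,0,1],[0,-0.06,0,0,0,0,1],[0,0,0,0,0,0,1],[0,0,0,0,0,0,1]]]}}

```text
clock: 15.7
eef_pos: [444.7, -306.4, 415.6]
eef_rot: [3.141, 0.783, 2.647]
wrist_force: [-0.1, 0.0, -4.6]
finger_gap: 47.7
finger_force: 45.0
```

```bash
python3 rel.py 560 -368 250
cat > chk.py <<'E'
from h import *
from cell import optics, manip
import sys
g=np.array([float(a) for a in sys.argv[2:5]])
A=[]
for n in ["scene","side"]:
    c=optics.camera(n); np.savez(f"{n}{sys.argv[1]}.npz",**c); P=cloud(c)
    T=np.linalg.inv(c["cam_to_world"]); q=T[:3,:3]@(g-[0,0,60])+T[:3,3]; u,v=(c["mtx"]@q/q[2])[:2].astype(int); u=max(u,45);v=max(v,45)
    A.append(cv2.resize(c["frame"][v-45:v+45,u-45:u+45],(390,390),interpolation=cv2.INTER_CUBIC))
    # pin shaft: median lateral position between ring top and tip; block faces: points near the grasp
    with np.errstate(invalid="ignore"):
        m=(P[...,2]>100)&(P[...,2]<129)&(np.hypot(P[...,0]-560,P[...,1]+368)<25); print(n,"pin vis",m.sum(),np.round(P[m].mean(0),1) if m.any() else "", "zmax",np.round(np.nanmax(P[m][:,2]),1) if m.any() else "")
        D=P-g; f=c["frame"].astype(int); gray=(abs(f[...,0]-f[...,2])<25)&(f.sum(-1)>240)
        m=(np.linalg.norm(D,axis=-1)<60)&gray; q=P[m]; print(" blk n",len(q),"z",np.round(np.percentile(q[:,2],[1,50,99]),1), "mean",np.round(q.mean(0),1))
cv2.imwrite(f"pics/chk{sys.argv[1]}.png",np.hstack(A)[:,:,::-1])
E
python3 chk.py a 555 -368 289
```

```text
j [-0.69  0.17  1.7   0.28  0.51 -1.96] tcp [ 444.7 -306.4  415.6] grasp [ 556.5 -366.7  288. ]
R
 [[-0.624  0.475  0.621]
 [ 0.336  0.88  -0.335]
 [-0.706  0.    -0.709]]
tool mm [24.2  0.5 29.6] units [0.605 0.013 0.74 ] f [-0.1  0.  -4.6]
scene pin vis 38 [ 562.4 -365.5  114.7] zmax 126.8
 blk n 567 z [254.7 309.2 328. ] mean [ 565.4 -351.5  302.9]
side pin vis 44 [ 557.4 -372.9  116.5] zmax 128.3
 blk n 550 z [258.8 322.5 328.8] mean [ 561.  -379.1  314. ]
```

View pics/chka.png

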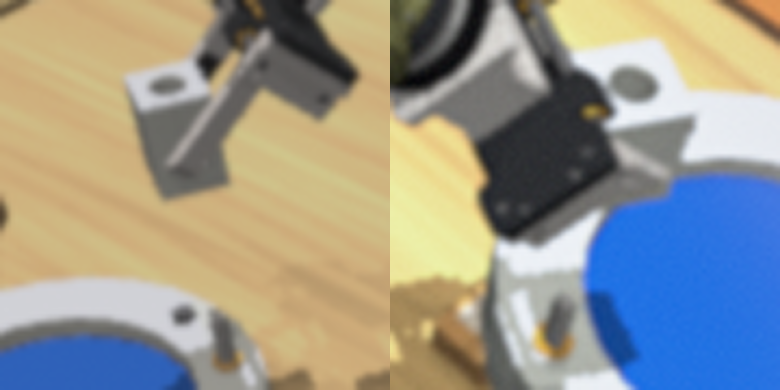

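The picture shows the block upright, bore mouth on top, almost over the pin. Next I compare the top face centre with the pin in both cameras.

Run:
```python
from h import *
for n in ["scene","side"]:
    c=dict(np.load(n+"a.npz")); P=cloud(c); f=c["frame"].astype(int)
    with np.errstate(invalid="ignore"):
        m=(P[...,2]>319)&(P[...,2]<333)&(np.hypot(P[...,0]-559,P[...,1]+368)<45)&(f.sum(-1)>330)
        for b in blob(m):
            q=P[b]; A=np.c_[q[:,:2]-q[:,:2].mean(0),np.ones(len(q))]; k=np.linalg.lstsq(A,q[:,2],rcond=None)[0]
            print(n,"top",*rect(b,P),"z,tilt",np.round(k,3))
            h=cv2.morphologyEx(b.astype(np.uint8),cv2.MORPH_CLOSE,np.ones((9,9)))
        for z in (124,): 
            m=(P[...,2]>122)&(P[...,2]<135)&(np.hypot(P[...,0]-560,P[...,1]+368)<20); print(n,"tip",*rect(m,P),np.round(P[m].mean(0),1))
```

```text
scene top [ 555.7 -363.8] [68.8 57.5] 59.1 171 z,tilt [-3.20000e-02  2.00000e-03  3.23363e+02]
scene tip [ 561.4 -366.9] [12.1 10.5] 25.7 13 [ 561.2 -366.8  125.8]
side top [ 560.  -370.1] [50.9 50. ] 64.2 319 z,tilt [1.00000e-03 1.20000e-02 3.24883e+02]
side tip [ 560.2 -371.9] [12.   9.9] 62.8 23 [ 559.3 -372.6  128.4]
```

{"name": "step_arm", "arguments": {"increments": [[[0,0,0,0.38,-0.01,0.42,1],[0,0,0,0.5,0,0.5,1],[0,0,0,0.5,0,0.5,1],[0,0,0,0.35,0,0.35,1],[0,0,0,0.1,0,0.1,1]]]}}

```text
clock: 16.3
eef_pos: [445.5, -307.3, 308.5]
eef_rot: [3.14, 0.781, 2.646]
wrist_force: [0.6, 0.7, -2.3]
finger_gap: 48.1
finger_force: 45.0
```

{"name": "step_arm", "arguments": {"increments": [[[0,0,0,0.03,0,0.03,1],[0,0,0,0,0,0,1],[0,0,0,0,0,0,1]]]}}

```text
clock: 16.6
eef_pos: [445.9, -307.6, 310.1]
eef_rot: [-3.141, 0.787, 2.647]
wrist_force: [0.1, 0.4, -2.9]
finger_gap: 48.1
finger_force: 45.0
```

```bash
python3 rel.py 558 -368.5 165; python3 chk.py b 558 -368 180
```

```text
j [-0.69  0.31  1.81  0.51  0.29 -2.2 ] tcp [ 445.9 -307.6  310.1] grasp [ 558.1 -368.2  183. ]
R
 [[-0.621  0.475  0.623]
 [ 0.335  0.88  -0.336]
 [-0.708 -0.    -0.706]]
tool mm [12.7 -0.3 12.8] units [ 0.318 -0.007  0.319] f [ 0.1  0.4 -2.9]
scene pin vis 35 [ 562.2 -365.9  114.7] zmax 127.8
 blk n 510 z [122.5 203.2 222. ] mean [ 567.7 -353.8  195.3]
side pin vis 5 [ 559.  -377.4  103.6] zmax 109.0
 blk n 506 z [172.7 218.  224. ] mean [ 560.7 -377.   211.4]
```

View pics/chkb.png

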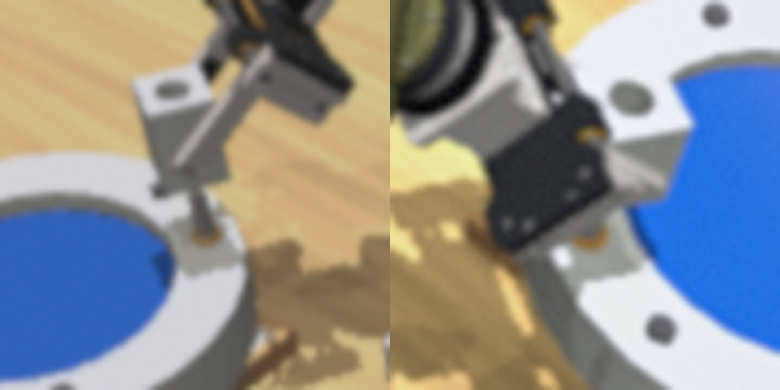

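The block is upright about 2 cm above the pin and lined up in both views. I'll ease it down.

{"name": "step_arm", "arguments": {"increments": [[[0,0,0,0.1,0,0.1,1],[0,0,0,0.1,0,0.1,1],[0,0,0,0.05,0,0.05,1],[0,0,0,0,0,0,1],[0,0,0,0,0,0,1]]]}}

```text
clock: 17.2
eef_pos: [445.8, -307.6, 294.7]
eef_rot: [3.141, 0.785, 2.647]
wrist_force: [0.4, 0.1, -4.2]
finger_gap: 47.9
finger_force: 45.0
```

```bash
python3 rel.py 558 -368.5 160
```

```text
j [-0.69  0.33  1.82  0.56  0.26 -2.26] tcp [ 445.8 -307.6  294.7] grasp [ 557.7 -368.   167.4]
R
 [[-0.622  0.475  0.622]
 [ 0.336  0.88  -0.336]
 [-0.707  0.    -0.707]]
tool mm [ 4.9 -0.3  5.5] units [ 0.122 -0.008  0.138] f [ 0.4  0.1 -4.2]
```

{"name": "step_arm", "arguments": {"increments": [[[0,0,0,0.035,0,0.035,1],[0,0,0,0.018,0,0.018,1],[0,0,0,0,0,0,1]]]}}

```text
clock: 17.5
eef_pos: [445.7, -307.5, 291.6]
eef_rot: [3.142, 0.785, 2.647]
wrist_force: [-0.2, -0.1, -4.3]
finger_gap: 47.5
finger_force: 45.0
```

{"name": "step_arm", "arguments": {"increments": [[[0,0,0,0.018,0,0.018,1],[0,0,0,0,0,0,1],[0,0,0,0,0,0,1]]]}}

```text
clock: 17.8
eef_pos: [445.7, -307.6, 290.8]
eef_rot: [-3.142, 0.785, 2.647]
wrist_force: [0.4, -1.1, -3.3]
finger_gap: 47.7
finger_force: 45.0
```

{"name": "step_arm", "arguments": {"increments": [[[0,0,0,0.015,0,0.015,1],[0,0,0,0,0,0,1],[0,0,0,0,0,0,1]]]}}

```text
clock: 18.1
eef_pos: [445.7, -307.6, 289.9]
eef_rot: [-3.142, 0.785, 2.647]
wrist_force: [-0.8, -0.2, -2.4]
finger_gap: 47.9
finger_force: 45.0
```

{"name": "step_arm", "arguments": {"increments": [[[0,0,0,0.012,0,0.012,1],[0,0,0,0,0,0,1],[0,0,0,0,0,0,1]]]}}

```text
clock: 18.4
eef_pos: [445.8, -307.6, 289.3]
eef_rot: [-3.142, 0.786, 2.647]
wrist_force: [-0.5, -0.5, -2.2]
finger_gap: 47.9
finger_force: 45.0
```

{"name": "step_arm", "arguments": {"increments": [[[0,0,0,0.018,0,0.018,1],[0,0,0,0,0,0,1],[0,0,0,0,0,0,1]]]}}

```text
clock: 18.7
eef_pos: [445.9, -307.6, 289.0]
eef_rot: [-3.141, 0.787, 2.647]
wrist_force: [-3.9, 3.4, 6.0]
finger_gap: 48.1
finger_force: 45.0
```

Contact at about 10 N, with the block centre at about 163 mm: it stopped on the recess as expected. I'll hold briefly, then lift.

{"name": "step_arm", "arguments": {"increments": [[[0,0,0,0,0,0,1],[0,0,0,0,0,0,1]]]}}

```text
clock: 18.9
eef_pos: [445.9, -307.6, 289.0]
eef_rot: [-3.141, 0.787, 2.647]
wrist_force: [-4.3, 3.2, 6.4]
finger_gap: 48.0
finger_force: 45.0
```

{"name": "step_arm", "arguments": {"increments": [[[0,0,0,-0.05,0,-0.05,1],[0,0,0,-0.2,0,-0.2,1],[0,0,0,-0.4,0,-0.4,1],[0,0,0,-0.5,0,-0.5,1],[0,0,0,-0.5,0,-0.5,1]]]}}

```text
clock: 19.4
eef_pos: [445.6, -307.5, 382.0]
eef_rot: [-3.141, 0.784, 2.646]
wrist_force: [0.6, -0.4, -2.8]
finger_gap: 47.8
finger_force: 45.0
```

{"name": "step_arm", "arguments": {"increments": [[[0,0,0,-0.4,0,-0.4,1],[0,0,0,-0.2,0,-0.2,1],[0,0,0,0,0,0,1],[0,0,0,0,0,0,1],[0,0,0,0,0,0,1]]]}}

```text
clock: 19.9
eef_pos: [445.7, -307.5, 413.9]
eef_rot: [3.141, 0.783, 2.646]
wrist_force: [0.3, 0.2, -3.6]
finger_gap: 47.8
finger_force: 45.0
```

```bash
python3 chk.py c 558 -368 289
python3 - <<'E'
from h import *
c=dict(np.load("sidec.npz")); P=cloud(c); f=c["frame"].astype(int)
with np.errstate(invalid="ignore"):
    for b in blob((P[...,2]>319)&(P[...,2]<333)&(np.hypot(P[...,0]-559,P[...,1]+368)<45)&(f.sum(-1)>330)):
        q=P[b]; A=np.c_[q[:,:2]-q[:,:2].mean(0),np.ones(len(q))]; print("top",*rect(b,P),np.round(np.linalg.lstsq(A,q[:,2],rcond=None)[0],3))
    c=dict(np.load("scenec.npz")); P=cloud(c); x,y,z=P[...,0],P[...,1],P[...,2]
    for b in blob((x>250)&(x<640)&(y<520)&(y>300)&(z>13)&(z<35)): print("bat",*rect(b,P),np.round(np.median(z[b]),1))
E
```

```text
scene pin vis 34 [ 562.3 -365.4  114.8] zmax 128.7
 blk n 568 z [253.1 307.6 326.4] mean [ 566.5 -352.1  300.7]
side pin vis 48 [ 558.3 -373.2  117.3] zmax 129.0
 blk n 547 z [256.5 320.8 327.4] mean [ 561.9 -379.8  312.8]
top [ 562.4 -371.6] [51.1 47.6] 63.3 304 [-6.00000e-03  1.80000e-02  3.23686e+02]
bat [479.5 389.5] [263.4  46.3] 0.8 1231 20.7
```

View pics/chkc.png

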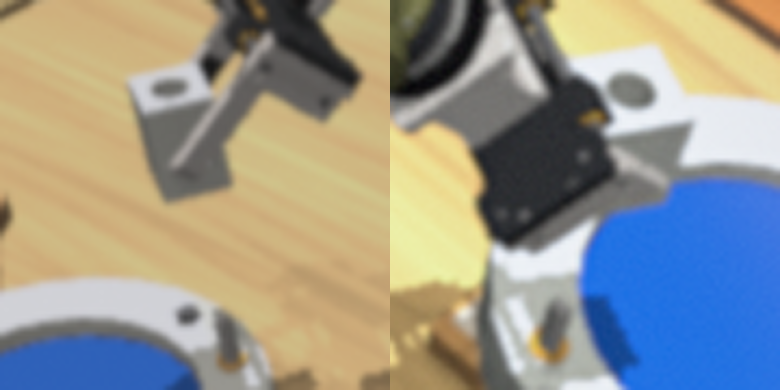

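The block is held upright with its top face level to within about 1° and its bottom at about 25 cm. The batten is flat on the bench, so I'm handing in.

```bash
python3 -c "
from cell import workorder; print(workorder.sign_off())"
```

```text
the job is handed in; nothing more can be done
None
```

The job is handed in (no verdict came back): the batten lies flat on the bare bench, the closed end stopped on the pin tip at about 10 N without dropping over it, and the block is held bore-up with its underside about 25 cm above the bench.

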